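# Stand the fallen spice jars in the coffee caddy

## Task

Three square spice jars have been left lying on their sides on the coffee table: stand each one, cap up, in the caddy pocket of its own cap's colour, fully down on the pocket floor. They are glass, so lower them in gently without dropping or forcing them, and leave the cup and saucer, cezve, covered dish, lid and teaspoon where they are.

Things in the scene. Friction and masses are not known exactly. Their poses are not given: they have to be found in the camera images.
- caddy: Heavy pale wooden caddy, never moves, 64 x 244 (along its y) x 38 mm high. Three square pockets in a row along its y, at y = +80 (red), 0 (yellow), -80 mm (blue): 44 x 44 mm, 30 mm deep, floor 8 mm above the table, mouths chamfered 3 mm; floor and bands in the colour. The row points roughly away from the robot. Origin: centre of the underside, z up.
- jar_red: Square amber glass spice jar with paper label and a round red cap; lies on a side at the start. Body 38 x 38 x 62 mm long, cap 32 mm across and 14 mm long, 76 mm in all, about 130 g. Origin: centre of its base (the end away from the cap); its z axis runs along the jar from base to cap, x and y are normal to the flat sides.
- pocket_red (a point): Centre of the floor of the red pocket in the caddy, 30 mm below its mouth; axes as the caddy's.
- jar_yellow: Square amber glass spice jar with paper label and a round yellow cap; lies on a side at the start. Body 38 x 38 x 62 mm long, cap 32 mm across and 14 mm long, 76 mm in all, about 130 g. Origin: centre of its base (the end away from the cap); its z axis runs along the jar from base to cap, x and y are normal to the flat sides.
- pocket_yellow (a point): Centre of the floor of the yellow pocket in the caddy, 30 mm below its mouth; axes as the caddy's.
- jar_blue: Square amber glass spice jar with paper label and a round blue cap; lies on a side at the start. Body 38 x 38 x 62 mm long, cap 32 mm across and 14 mm long, 76 mm in all, about 130 g. Origin: centre of its base (the end away from the cap); its z axis runs along the jar from base to cap, x and y are normal to the flat sides.
- pocket_blue (a point): Centre of the floor of the blue pocket in the caddy, 30 mm below its mouth; axes as the caddy's.
- saucer: White porcelain saucer, 120 mm across, 14 mm high, carrying the cup. Origin: centre of the underside.
- cup: White porcelain cup with a handle, 64 mm across, 55 mm high, on the saucer. Origin: centre of the underside.
- cezve: Empty aluminium cezve, 84 mm across, 70 mm high, with a black handle reaching 160 mm along its -y, up to 96 mm high. Origin: centre of the underside.
- dish: Small glass dish, 80 mm across, 35 mm high. Origin: centre of the underside.
- dish_cover: Green glass cover with a knob lying on the dish, 86 mm across, 22 mm high. Origin: centre of the underside.
- silicone_lid: Orange hard silicone lid lying on the table, 64 mm across, 6 mm thick, small grip to 12 mm. Origin: centre of the underside.
- teaspoon: Steel teaspoon lying on the table, 135 mm long along its x. Origin: about its middle.
Mind the look-alikes: they are no part of the job. What is shaped like the jar_blue but pink is not meant. What is shaped like the jar_red but pink is not meant.

How it is judged:
By the outcome, as a careful person would: the job done as asked, in the order asked, and still so for the second after the job is handed in, with the robot touching nothing.
It also fails if it takes over 72 s, if anything falls off the work surface, if the arm or the gripper's body presses on something with over 40 N, if the wrist force passes 120 N, or if a joint passes its speed limit or range.

## Robot

A 6-joint arm with a two-finger parallel gripper is mounted at the origin on the work surface. World frame = base frame: x ahead of the robot, y to its left, z up, the work surface at z = 0. Lengths are in m, angles in rad, forces in N, time in s.
With the tool pointing down it reaches from about 0.25 to 0.775 m from the base axis. Payload 4 kg.
Tool frame: the origin (TCP) lies at the very end of the fingers, on their centre line; the grasp point (between the pads) lies 19 mm behind it; z points along the fingers, y is the line along which they close (so a half turn about z gives the same grasp; the last joint's range is limited). The gripper opens to 94 mm and grips with 3 to 60 N. Pads are 16 mm wide; open, the fingers measure 119 mm over their backs; the gripper's body (75 mm by 177 mm) begins 78 mm behind the grasp point.
Start: joints at [-1.345, 0.087, 1.371, -0, 1.684, -0.103], TCP at [0.178, -0.521, 0.206] pointing down, gripper open.
Joint ranges: [-3.1, 3.1], [-0.76, 2.03], [0.27, 2.55], [-1.08, 4.22], [0.17, 2.65], [-2.57, 2.57]. Speed limits (rad/s): [2.79, 2.79, 3.14, 3.14, 3.14, 3.14].

## Interface

Orientations are given as [roll, pitch, yaw] about the fixed x, y, z axes, in that order (R = Rz(yaw) Ry(pitch) Rx(roll)).
In Python, from bench import robot, vision gives the robot as it stands.
- The arm moves only by the shell command python3 -m crank 'ROWS'. ROWS is JSON, a list of rows, each a list of 3 entries, a list of its own where there are three numbers: the closure, from 0 (fully open) to 1 (shut), then the shift along the tool's x, y, z in m, then the turn, a rotation vector about the tool's x, y, z in degrees. A call has 1 to 8 rows; each row shifts and turns the commanded pose from where the row before left it, along the tool's axes as they then stand; what a row does not reach is not made up. A row lasts 1/10 s, in which the tool goes at most 50 mm and 8.59 degrees, less where a joint would pass 70% of its speed; a pose out of reach is approached as far as the arm can. A call with a gripper value outside its range is refused whole. The fingers move at their own pace and stop on an object; the grip force is fixed at half the most. Time passes only in rows, so rows that do not move let the fingers close. It gives the time, the measured TCP pose, the force, the opening and the grip force at its end, in the units of the state.
- robot.get_obs(): the state, without advancing time (a new reading comes with each control period).
- vision.snapshot(name): name is "side" or "top" or "wrist"; returns a dict with "color" (384x512x3 uint8, red, green, blue), "z_map" (384x512 float32, m along the optical axis (not along the pixel's ray), 0 where there is no reading), "fx", "fy", "cx", "cy" (pixels), "R" (3x3) and "t" (3): a world point X has camera coordinates R X + t. Camera axes: x right, y down, z forward; pixel columns grow to the right and rows downward; lengths in m; the calibration is good to about 2 mm. A picture is of the moment at which its call begins.
- robot.close_job(): hands the job in; it is judged then, once.
The state is a dict: "time": time; "joint_positions": joint angles; "qvel": joint speeds; "joint_torque": joint torques, N m; "tool_pos": TCP position; "ee_rot": TCP orientation; "wrist_force": force on the tool from outside, world axes, zero at the start; "wrist_torque": the same for the moment, N m; "width": finger opening in m; "finger_force": force on a finger pad.
Only numpy, scipy, OpenCV 4.12 (cv2) and the standard library are available. Lean on these libraries where they do the work, as an engineer would, in place of code of your own. Each camera call takes 0.05 s, during which the arm holds its last target. There are 200 camera calls.

## Working session

There is one attempt and no reset: what is moved stays moved. The work goes in short steps, Python scripts to look and compute and a shell command to move; the robot and the scene stay as the last step left them, time stands still between calls to the robot, and variables do not carry over. Pictures are saved under pics/ and viewed, at most 10 in all, crops included, and the job is handed in when it is done.

```bash
ls; mkdir -p pics; python3 - <<'E'
from bench import robot, vision
import cv2,numpy as np
for n in("top","side"):
    s=vision.snapshot(n); np.savez(f"{n}.npz",**s)
    im=cv2.resize(s["color"][:,:,::-1],(800,600),interpolation=cv2.INTER_CUBIC)
    cv2.imwrite(f"pics/{n}0.png",im); print(n,s["R"],s["t"],s["fx"],s["cx"])
o=robot.get_obs();print(o)
E
```

```text
pics
top [[-0.08349217 -0.99649809 -0.00453955]
 [-0.97245678  0.08247097 -0.21800537]
 [ 0.21761632 -0.01378723 -0.97593701]] [0.11572176 0.54365292 1.21425612] 443.2458666326023 253.82744554376126
side [[-0.73558834 -0.67740626 -0.00552768]
 [-0.41087436  0.45262204 -0.79140101]
 [ 0.53860194 -0.57987417 -0.61127236]] [0.46472005 0.23079407 0.93884702] 425.7349023502183 255.055059212698
{'time': 0.1, 'joint_positions': array([-1.34508278e+00,  8.78847117e-02,  1.37207599e+00, -2.03925805e-05,
        1.68357568e+00, -1.03077384e-01]), 'qvel': array([ 0.00114916, -0.00395267, -0.00373709, -0.0003669 , -0.00115585,
        0.00045472]), 'joint_torque': array([ 2.35513035e-03, -3.41253412e+01, -3.03301048e+01,  7.20300176e-02,
        3.04929167e-02, -9.62470176e-05]), 'tool_pos': array([ 0.17748738, -0.52006919,  0.20443299]), 'ee_rot': array([-3.13965716e+00, -1.79839382e-04,  3.28788480e-01]), 'wrist_force': array([0.17463316, 0.11796652, 0.12649476]), 'wrist_torque': array([-0.00747707,  0.00948469, -0.01186446]), 'finger_force': 0.0, 'width': 0.09395995657427349}
```

View pics/top0.png

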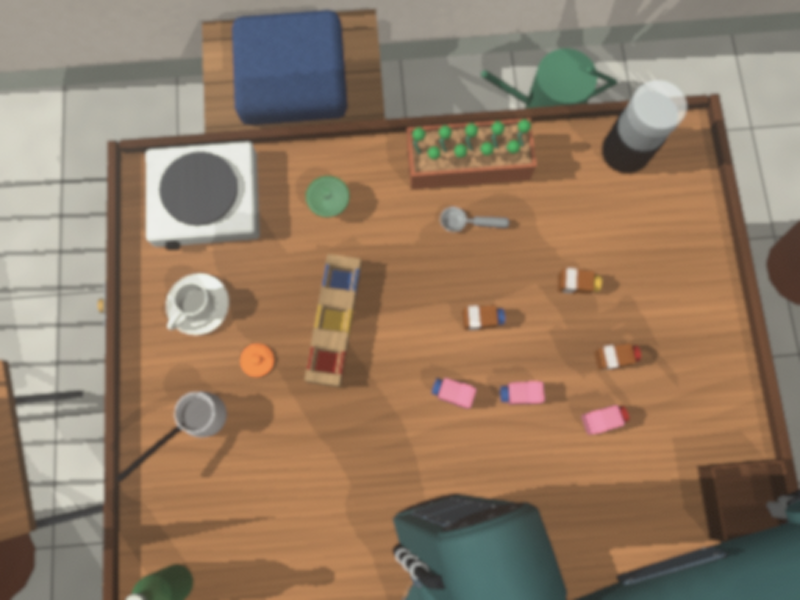

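View pics/side0.png

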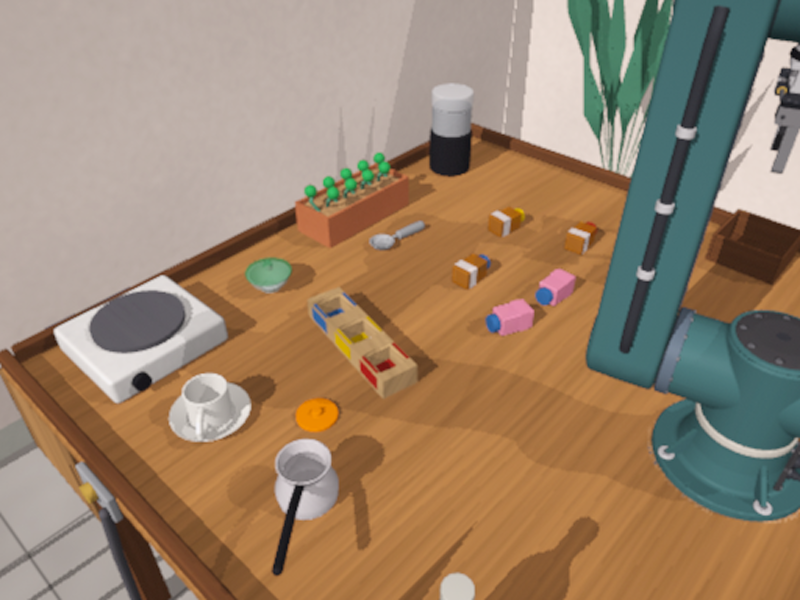

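The side view confirms what the top view shows (pixels in the 800x600 top view):
- **Amber jars:** blue cap (484,317), yellow cap (580,281), red cap (620,356). Caps point right, toward -y. These match the description.
- **Pink look-alikes:** (455,392), (523,393) and (606,420). I'll leave these alone.
- **Caddy:** blue pocket far (341,275), yellow (333,318), red near (325,362).

Next I measure and make the confirming crop.

```bash
cat > h.py <<'E'
import numpy as np, cv2
from scipy.spatial.transform import Rotation as Rt
from bench import robot, vision
def world(s):
    z=s["z_map"].astype(float); v,u=np.mgrid[:z.shape[0],:z.shape[1]]
    c=np.stack([(u-s["cx"])/s["fx"]*z,(v-s["cy"])/s["fy"]*z,z],-1)
    W=(c-s["t"])@s["R"]; W[z==0]=np.nan; return W
def blob(W,c,lo,hi,r=0.06):
    m=(abs(W[...,0]-c[0])<r)&(abs(W[...,1]-c[1])<r)&(W[...,2]>lo)&(W[...,2]<hi)
    return m
E
python3 - <<'E'
from h import *
s=dict(np.load("top.npz")); W=world(s); hsv=cv2.cvtColor(s["color"],cv2.COLOR_RGB2HSV)
k=.64
for n,p in dict(red=(620,356),yellow=(580,281),blue=(484,317),pk1=(455,392),pk2=(523,393),pk3=(606,420)).items():
    c=W[int(p[1]*k),int(p[0]*k)]
    m=blob(W,c,.022,.06,.05); P=W[m]; r=cv2.minAreaRect((P[:,:2]*1000).astype(np.float32))
    print(n,c.round(3),m.sum(),np.round(P[:,2].max(),3),r)
for n,p in dict(b=(341,275),y=(333,318),r=(325,362)).items():
    print(n,W[int(p[1]*k),int(p[0]*k)].round(3))
c=W[int(318*k),int(333*k)]; m=blob(W,c,.03,.045,.16)&(abs(W[...,1]-c[1])<.07); P=W[m]
print(cv2.minAreaRect((P[:,:2]*1000).astype(np.float32)), np.median(P[:,2]))
cv2.imwrite("pics/crop.png",cv2.resize(s["color"][160:285,270:420,::-1],(720,600),interpolation=cv2.INTER_CUBIC))
E
```

```text
red [ 0.431 -0.331  0.036] 349 0.045 ((430.91668701171875, -332.5700378417969), (38.270565032958984, 77.45072937011719), 4.481159687042236)
yellow [ 0.579 -0.279  0.039] 339 0.048 ((578.8411254882812, -281.31329345703125), (77.052734375, 40.06875991821289), 80.26432800292969)
blue [ 0.525 -0.089  0.041] 333 0.044 ((525.8949584960938, -90.71064758300781), (75.54704284667969, 39.52315902709961), 89.64771270751953)
pk1 [ 0.391 -0.023  0.039] 351 0.045 ((389.7505187988281, -19.30683135986328), (74.72665405273438, 38.40386199951172), 65.8153305053711)
pk2 [ 0.378 -0.146  0.033] 358 0.045 ((376.9833984375, -144.36512756347656), (76.45308685302734, 38.6357421875), 88.64627075195312)
pk3 [ 0.318 -0.287  0.039] 358 0.046 ((317.9418029785156, -291.6817321777344), (38.29051208496094, 76.90770721435547), 11.530716896057129)
b [0.635 0.172 0.006]
y [0.553 0.192 0.007]
r [0.47  0.213 0.002]
((544.0567626953125, 191.34742736816406), (65.41725158691406, 244.55191040039062), 76.51875305175781) 0.037299814143155016
```

View pics/crop.png

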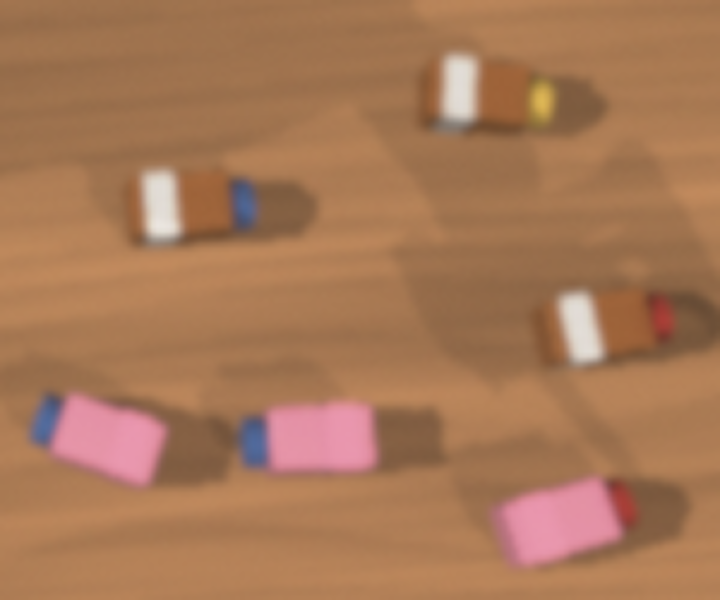

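Amber and pink are clearly distinct in the crop. The amber jars are blue (190,205), yellow (485,92) and red (610,325). The pink ones are decoys.

I'll grip each jar near its shoulder with the tool leaning 40° toward the cap. When the jar stands up, the tool then leans 50° from vertical, clear of the caddy.

```bash
cat >> h.py <<'E'
t=np.radians(40); Z=np.array([0,0,1.])
def ang(d): return np.array([np.cos(np.radians(d)),np.sin(np.radians(d)),0])
JAR=dict(red=([.431,-.3325],-85.5),yellow=([.579,-.281],-99.7),blue=([.526,-.0907],-90.35))
CAD=dict(c=np.array([.544,.1913]),a=166.5)   # centre, angle of caddy y
SL=dict(red=.08,yellow=0,blue=-.08)
def frame(z,y): return np.column_stack([np.cross(y,z),y,z])
def pick(n,h=.023,d=.014):
    c,g=JAR[n]; a=ang(g); z=-np.cos(t)*Z-np.sin(t)*a; y=np.cross(Z,a)
    return np.r_[c,h]+d*a+.019*z, frame(z,y)
def place(n,up=0.,gh=.060,off=.004):
    r=ang(CAD["a"]); w=np.cross(r,Z); y=np.cross(w,Z)
    z=-np.cos(t)*w-np.sin(t)*Z
    return np.r_[CAD["c"]+SL[n]*r[:2],gh+up]+off*w+.019*z, frame(z,y)
def delta(T):
    p,R=T; o=robot.get_obs(); C=Rt.from_euler("xyz",o["ee_rot"])
    rv=(C.inv()*Rt.from_matrix(R)).as_rotvec(degrees=True)
    d=p-o["tool_pos"]
    print("t",round(o["time"],2),"pos",o["tool_pos"].round(4),"F",o["wrist_force"].round(1),"w",round(o["width"],4),"f",round(float(o["finger_force"]),1),"q",o["joint_positions"].round(2))
    print(" turn",rv.round(2),"|",round(np.linalg.norm(rv),1)," shift(now axes)",(C.inv().apply(d)*1000).round(1)," shift(after turn)",(R.T@d*1000).round(1)," world",(d*1000).round(1))
E
python3 - <<'E'
from h import *
p,R=pick("red"); delta((p+[0,0,.1],R))
p,R=place("red"); print(p)
E
```

```text
t 0.1 pos [ 0.1775 -0.5201  0.2044] F [0.2 0.1 0.1] w 0.094 f 0.0 q [-1.35  0.09  1.37 -0.    1.68 -0.1 ]
 turn [ 26.26  33.84 -72.4 ] | 84.1  shift(now axes) [300.  -93.7  96.2]  shift(after turn) [ 64.9 267.4 179.8]  world [253.7 185.8 -96. ]
[0.46374643 0.19971242 0.04778704]
```

```bash
python3 -m crank '[[0,[0.0375,-0.0117,0],[0,0,0]],[0,[0.0375,-0.0117,0],[0,0,0]],[0,[0.0375,-0.0117,0],[0,0,0]],[0,[0.0375,-0.0117,0],[0,0,0]],[0,[0.0375,-0.0117,0],[0,0,0]],[0,[0.0375,-0.0117,0],[0,0,0]],[0,[0.0375,-0.0117,0],[0,0,0]],[0,[0.0375,-0.0117,0],[0,0,0]]]'
python3 -m crank '[[0,[0,0,0],[2.39,3.08,-6.58]],[0,[0,0,0],[2.39,3.08,-6.58]],[0,[0,0,0],[2.39,3.08,-6.58]],[0,[0,0,0],[2.39,3.08,-6.58]],[0,[0,0,0],[2.39,3.08,-6.58]],[0,[0,0,0],[2.39,3.08,-6.58]]]'
python3 -m crank '[[0,[0,0,0],[2.39,3.08,-6.58]],[0,[0,0,0],[2.39,3.08,-6.58]],[0,[0,0,0],[2.39,3.08,-6.58]],[0,[0,0,0],[2.39,3.08,-6.58]],[0,[0,0,0],[2.39,3.08,-6.58]],[0,[0,0,0],[0,0,0]]]'
python3 - <<'E'
from h import *
p,R=pick("red"); delta((p+[0,0,.08],R))
s=vision.snapshot("wrist");np.savez("w.npz",**s)
cv2.imwrite("pics/w1.png",s["color"][:,:,::-1])
W=world(s); m=blob(W,[.431,-.3325],.025,.06,.06);P=W[m];print(m.sum(),cv2.minAreaRect((P[:,:2]*1000).astype(np.float32)))
E
```

```text
time: 0.9
tool_pos: [0.4322, -0.3338, 0.2049]
ee_rot: [-3.141, 0.0, 0.329]
wrist_force: [-0.4, -0.3, 0.4]
width: 0.0941
finger_force: 0.0
time: 1.5
tool_pos: [0.4309, -0.3351, 0.2053]
ee_rot: [-3.013, -0.383, 1.007]
wrist_force: [0.4, 0.1, -0.4]
width: 0.094
finger_force: 0.0
time: 2.1
tool_pos: [0.4315, -0.3354, 0.2022]
ee_rot: [-3.138, -0.702, 1.646]
wrist_force: [0.8, 0.8, -1.0]
width: 0.0938
finger_force: 0.0
t 2.1 pos [ 0.4315 -0.3354  0.2022] F [ 0.8  0.8 -1. ] w 0.0938 f 0.0 q [-0.97  0.49  1.03  0.41  2.21 -0.91]
 turn [-0.11 -0.2  -0.14] | 0.3  shift(now axes) [-72.6   0.1  87.6]  shift(after turn) [-72.3  -0.2  87.9]  world [  -0.3    1.1 -113.8]
997 ((434.6344909667969, -337.3796691894531), (38.25395202636719, 74.87751770019531), 3.9555559158325195)
```

View pics/w1.png

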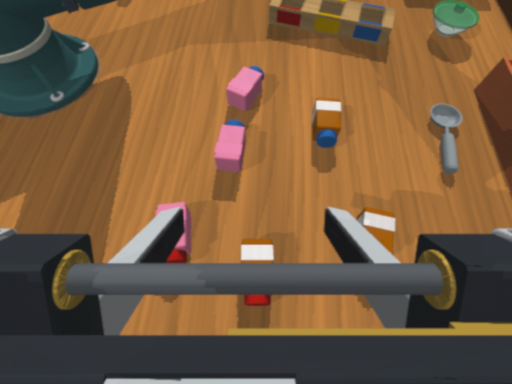

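The red amber jar sits centred between the fingers at (257,270). The pink decoy with the red cap (175,225) is outside the left finger. I'm descending now.

```bash
python3 -m crank '[[0,[-0.022,0,0.027],[0,0,0]],[0,[-0.022,0,0.027],[0,0,0]],[0,[-0.022,0,0.027],[0,0,0]],[0,[-0.022,0,0.027],[0,0,0]],[0,[-0.018,0,0.020],[0,0,0]],[0,[-0.01,0,0.012],[0,0,0]],[0,[-0.0075,0,0.009],[0,0,0]],[0,[0,0,0],[0,0,0]]]'
python3 - <<'E'
from h import *
delta(pick("red"))
E
python3 -m crank '[[0.5,[0,0,0],[0,0,0]],[0.8,[0,0,0],[0,0,0]],[1,[0,0,0],[0,0,0]],[1,[0,0,0],[0,0,0]],[1,[0,0,0],[0,0,0]],[1,[0,0,0],[0,0,0]],[1,[0,0,0],[0,0,0]]]'
python3 - <<'E'
from h import *
p,R=pick("red"); delta((p+[0,0,.2],R))
p,R=place("red",.12); delta((p,R))
E
```

```text
time: 2.95
tool_pos: [0.4309, -0.3337, 0.0114]
ee_rot: [-3.14, -0.698, 1.648]
wrist_force: [-0.1, 1.1, -0.3]
width: 0.0941
finger_force: 0.0
t 2.95 pos [ 0.4309 -0.3337  0.0114] F [-0.1  1.1 -0.3] w 0.0941 f 0.0 q [-0.97  0.62  1.23  0.34  1.9  -1.04]
 turn [-0.01  0.02 -0.07] | 0.1  shift(now axes) [-2.4  0.2  1.9]  shift(after turn) [-2.4  0.2  1.9]  world [ 0.2 -0.6 -3. ]
time: 3.65
tool_pos: [0.4314, -0.3342, 0.012]
ee_rot: [3.141, -0.697, 1.649]
wrist_force: [1.1, -0.8, 0.1]
width: 0.0415
finger_force: 0.4
t 3.65 pos [ 0.4314 -0.3342  0.012 ] F [ 1.1 -0.8  0.1] w 0.0415 f 0.4 q [-0.97  0.62  1.23  0.34  1.9  -1.04]
 turn [0.04 0.07 0.01] | 0.1  shift(now axes) [ 126.    -0.2 -150.7]  shift(after turn) [ 126.2   -0.3 -150.5]  world [-3.000e-01 -1.000e-01  1.965e+02]
t 3.65 pos [ 0.4314 -0.3342  0.012 ] F [ 1.1 -0.8  0.1] w 0.0415 f 0.4 q [-0.97  0.62  1.23  0.34  1.9  -1.04]
 turn [  1.79 -89.13  19.87] | 91.3  shift(now axes) [506.2  74.  220.6]  shift(after turn) [ 219.2  -93.2 -503.6]  world [ 32.3 533.9 155.8]
```

```bash
python3 -m crank '[[1,[0,0,0],[0,0,0]],[1,[0,0,0],[0,0,0]],[1,[0,0,0],[0,0,0]],[1,[0.003,0,-0.004],[0,0,0]],[1,[0.013,0,-0.015],[0,0,0]],[1,[0.026,0,-0.031],[0,0,0]],[1,[0.026,0,-0.031],[0,0,0]],[1,[0.026,0,-0.031],[0,0,0]]]'
python3 - <<'E'
from h import *
p,R=place("red",.10,off=.007); delta((p,R))
E
```

```text
time: 4.45
tool_pos: [0.4307, -0.3338, 0.1594]
ee_rot: [-3.14, -0.697, 1.648]
wrist_force: [0.7, -0.1, -1.6]
width: 0.0379
finger_force: 30.0
t 4.45 pos [ 0.4307 -0.3338  0.1594] F [ 0.7 -0.1 -1.6] w 0.0379 f 30.0 q [-0.97  0.51  1.1   0.39  2.13 -0.94]
 turn [  1.67 -89.14  19.88] | 91.3  shift(now axes) [400.5  75.5 350.6]  shift(after turn) [ 349.2  -92.4 -398.2]  world [ 33.7 536.4 -11.6]
```

```bash
python3 -m crank '[[1,[0.0372,0.00625,0.0246],[0,0,0]],[1,[0.0372,0.00625,0.0246],[0,0,0]],[1,[0.0372,0.00625,0.0246],[0,0,0]],[1,[0.0372,0.00625,0.0246],[0,0,0]],[1,[0.0372,0.00625,0.0246],[0,0,0]],[1,[0.0372,0.00625,0.0246],[0,0,0]]]'
python3 -m crank '[[1,[0.0372,0.00625,0.0246],[0,0,0]],[1,[0.0372,0.00625,0.0246],[0,0,0]],[1,[0.0372,0.00625,0.0246],[0,0,0]],[1,[0.0372,0.00625,0.0246],[0,0,0]],[1,[0.0372,0.00625,0.0246],[0,0,0]],[1,[0.0372,0.00625,0.0246],[0,0,0]]]'
python3 -m crank '[[1,[0,0,0],[0.15,-8.1,1.8]],[1,[0,0,0],[0.15,-8.1,1.8]],[1,[0,0,0],[0.15,-8.1,1.8]],[1,[0,0,0],[0.15,-8.1,1.8]],[1,[0,0,0],[0.15,-8.1,1.8]],[1,[0,0,0],[0.15,-8.1,1.8]]]'
python3 -m crank '[[1,[0,0,0],[0.15,-8.1,1.8]],[1,[0,0,0],[0.15,-8.1,1.8]],[1,[0,0,0],[0.15,-8.1,1.8]],[1,[0,0,0],[0.15,-8.1,1.8]],[1,[0,0,0],[0.15,-8.1,1.8]],[1,[0,0,0],[0,0,0]],[1,[0,0,0],[0,0,0]]]'
python3 - <<'E'
from h import *
p,R=place("red",.06,off=.007); delta((p,R))
for n in("wrist","top","side"):
    s=vision.snapshot(n);np.savez(n+"1.npz",**s)
    cv2.imwrite(f"pics/{n}1.png",cv2.resize(s["color"][:,:,::-1],(800,600)))
E
```

```text
time: 5.05
tool_pos: [0.4472, -0.0643, 0.1884]
ee_rot: [-3.141, -0.696, 1.648]
wrist_force: [1.0, 0.2, -0.6]
width: 0.0378
finger_force: 30.0
time: 5.65
tool_pos: [0.4636, 0.2035, 0.2184]
ee_rot: [-3.141, -0.696, 1.649]
wrist_force: [0.6, -0.3, -1.6]
width: 0.0375
finger_force: 30.0
time: 6.25
tool_pos: [0.4642, 0.202, 0.2201]
ee_rot: [-3.08, 0.164, 1.485]
wrist_force: [0.3, -0.5, -2.7]
width: 0.0381
finger_force: 30.0
time: 6.95
tool_pos: [0.4641, 0.2022, 0.2172]
ee_rot: [-3.14, 0.872, 1.338]
wrist_force: [0.3, -0.6, -0.9]
width: 0.038
finger_force: 30.0
t 6.95 pos [0.4641 0.2022 0.2172] F [ 0.3 -0.6 -0.9] w 0.038 f 30.0 q [ 0.64  0.47  1.13 -0.64  2.18  0.67]
 turn [ 0.05 -0.06  0.12] | 0.1  shift(now axes) [84.   0.3 70. ]  shift(after turn) [84.1  0.2 70. ]  world [   0.3    0.4 -109.4]
```

View pics/side1.png

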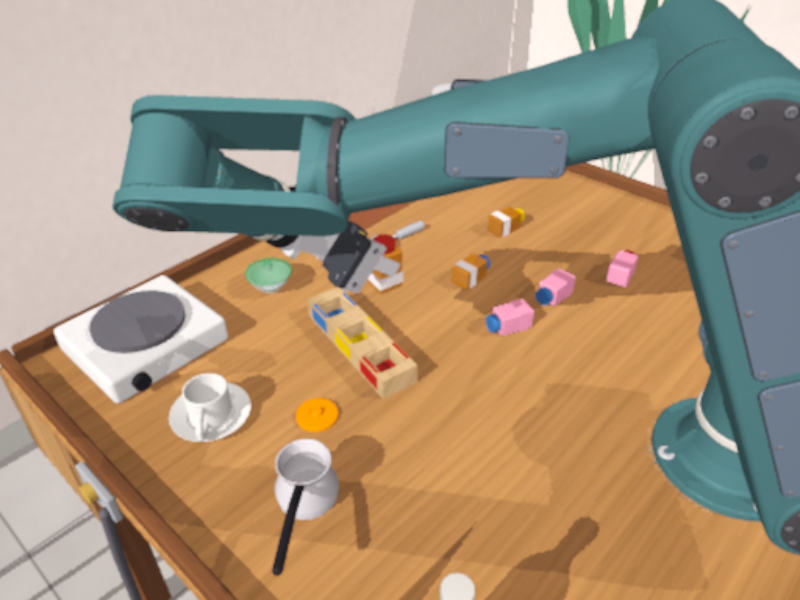

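The side view shows the red jar upright in the gripper at (385,265), with the red pocket at (383,372). I'll check the caddy pose and the jar-to-pocket offset in the same camera.

```bash
python3 - <<'E'
from h import *
for f in("top","side","top1","side1","wrist1"):
    s=dict(np.load(f+".npz")); W=world(s)
    m=blob(W,[.544,.191],.030,.046,.16)&(abs((W[...,:2]-CAD["c"])@np.cross(ang(166.5),Z)[:2])<.05)
    P=(W[m][:,:2]*1000).astype(np.float32); print(f,m.sum(),cv2.minAreaRect(P) if m.sum()>50 else "",np.median(W[m][:,2]).round(4))
for f in("side1","wrist1","top1"):
    s=dict(np.load(f+".npz")); W=world(s)
    h=cv2.cvtColor(s["color"],cv2.COLOR_RGB2HSV); 
    near=(abs(W[...,0]-.464)<.05)&(abs(W[...,1]-.21)<.05)&(W[...,2]>.13)
    red=near&((h[...,0]<5)|(h[...,0]>172))&(h[...,1]>150)&(h[...,2]>60)
    if red.sum()>5:
        P=W[red]; print(f,red.sum(),"cap min",P.min(0).round(4),"max",P.max(0).round(4))
    amb=near&(h[...,0]>7)&(h[...,0]<18)&(h[...,1]>120)
    if amb.sum()>5: P=W[amb]; print(" amber",amb.sum(),P.min(0).round(4),P.max(0).round(4))
    wh=near&(h[...,1]<40)&(h[...,2]>180)
    if wh.sum()>5: P=W[wh]; print(" white",wh.sum(),P.min(0).round(4),P.max(0).round(4))
E
```

```text
top 1179 ((544.0567626953125, 191.34742736816406), (65.41725158691406, 244.55191040039062), 76.51875305175781) 0.0373
side 1297 ((546.3204956054688, 189.1079559326172), (67.39619445800781, 246.6668701171875), 76.47335052490234) 0.0387
top1 1017 ((544.1541748046875, 191.3697509765625), (64.90121459960938, 244.92312622070312), 76.58731079101562) 0.037
side1 1283 ((547.2137451171875, 189.7386932373047), (66.92626953125, 250.14443969726562), 76.77519226074219) 0.0387
wrist1 11684 ((547.792724609375, 189.33975219726562), (65.58134460449219, 244.9014434814453), 76.65086364746094) 0.0379
side1 75 cap min [0.4485 0.1979 0.2497] max [0.4772 0.2188 0.2632]
 amber 154 [0.4397 0.1925 0.1861] [0.4828 0.2308 0.262 ]
 white 130 [0.4352 0.1939 0.192 ] [0.4819 0.2485 0.2613]
wrist1 428 cap min [0.4526 0.2108 0.2443] max [0.4814 0.2259 0.25  ]
 amber 4570 [0.4459 0.1947 0.1825] [0.4891 0.2324 0.2473]
 white 1579 [0.4515 0.2162 0.1903] [0.4989 0.2593 0.2818]
top1 86 cap min [0.4521 0.198  0.2543] max [0.4754 0.2224 0.2625]
 amber 111 [0.442  0.1891 0.2299] [0.4896 0.2395 0.2613]
```

View pics/wrist1.png

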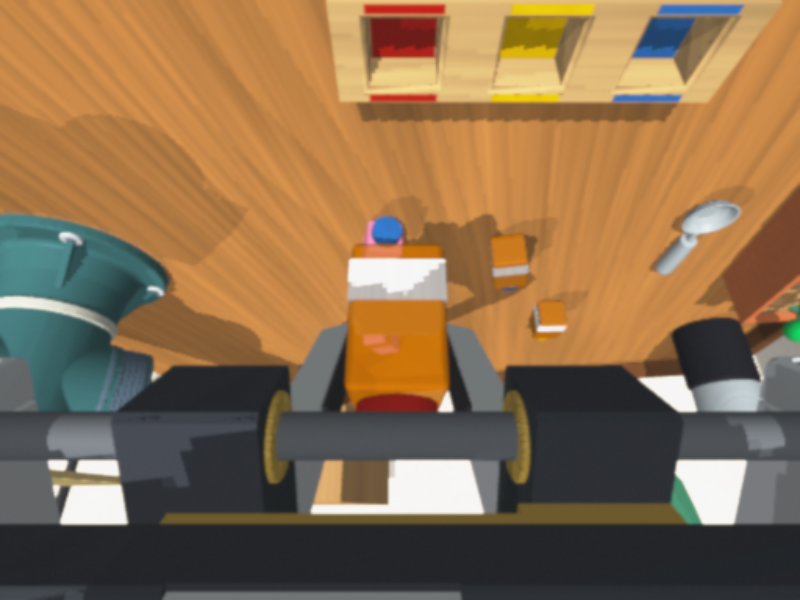

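```bash
python3 - <<'E'
from h import *
o=robot.get_obs(); C=Rt.from_euler("xyz",o["ee_rot"]).as_matrix()
G=o["tool_pos"]-.019*C[:,2]; r=ang(166.5); w=np.cross(r,Z); A=G-.007*w; print("axis",A.round(4))
for f in("wrist1","side1","top1"):
    s=dict(np.load(f+".npz")); W=world(s); h=cv2.cvtColor(s["color"],cv2.COLOR_RGB2HSV)
    D=W-A; a=D@r*1000; b=D@w*1000; z=W[...,2]
    m=(abs(a)<32)&(abs(b)<32)&(h[...,1]>110)&((h[...,0]<19)|(h[...,0]>172))
    for lo,hi in((.16,.185),(.185,.205),(.205,.225),(.225,.245),(.245,.28)):
        k=m&(z>lo)&(z<=hi)
        if k.sum()>8: print(f,lo,k.sum(),"r",np.percentile(a[k],[1,5,95,99]).round(1),"w",np.percentile(b[k],[1,5,50,95,99]).round(1),"zmin/max",z[k].min().round(4),z[k].max().round(4))
E
```

```text
axis [0.4664 0.2087 0.2331]
wrist1 0.16 139 r [-17.2 -15.8  16.9  18.4] w [17.3 17.6 18.6 19.3 19.7] zmin/max 0.1822 0.185
wrist1 0.185 364 r [-17.7 -16.2  16.8  18.8] w [17.  17.9 18.9 19.9 20.3] zmin/max 0.185 0.1901
wrist1 0.205 1618 r [-18.1 -16.4  17.3  18.9] w [16.  17.6 18.9 19.8 20.2] zmin/max 0.2082 0.225
wrist1 0.225 2517 r [-18.4 -16.5  17.5  19.3] w [ 2.1 11.8 18.6 19.8 20.3] zmin/max 0.225 0.245
wrist1 0.245 412 r [-13.7 -11.8  13.4  16. ] w [ 4.1  7.  14.1 16.1 16.6] zmin/max 0.245 0.2501
side1 0.185 30 r [-11.3  -5.9  20.7  21.4] w [-17.4 -15.5   5.3  18.5  18.8] zmin/max 0.1861 0.1923
side1 0.205 39 r [ 1.5  6.  20.3 21.1] w [-19.8 -18.3  16.2  18.7  19.1] zmin/max 0.2108 0.2232
side1 0.225 40 r [16.  17.3 22.3 24.4] w [-18.5 -18.  -11.3  -1.3   1. ] zmin/max 0.2257 0.2449
side1 0.245 142 r [-12.7  -9.2  19.6  22.3] w [-18.  -14.8  -3.2   7.2   9.8] zmin/max 0.2452 0.2632
top1 0.225 66 r [-15.4 -14.7  19.6  20.5] w [-17.7 -17.5 -11.9  21.   24.4] zmin/max 0.2287 0.2449
top1 0.245 174 r [-11.4 -10.   18.7  21. ] w [-16.2 -14.    0.4  15.6  18. ] zmin/max 0.2451 0.2625
```

The wrist camera agrees with the robot about the jar in hand to within 0.5 mm. Wrist and side both put the caddy at about (0.547, 0.1895), so I'll use that, lower to 20 mm above the rim and look again.

```bash
sed -i 's/c=np.array(\[.544,.1913\]),a=166.5/c=np.array([.5470,.1895]),a=166.6/' h.py; python3 - <<'E'
from h import *
delta(place("red",.05,off=.007))
E
```

```text
t 7.1 pos [0.4647 0.2014 0.2208] F [ 0.6  0.4 -2.5] w 0.0377 f 30.0 q [ 0.64  0.46  1.12 -0.64  2.18  0.67]
 turn [ 0.09 -0.34 -0.27] | 0.4  shift(now axes) [93.8  2.3 79.7]  shift(after turn) [94.2  2.8 79.1]  world [   2.7   -0.7 -123. ]
```

```bash
python3 -m crank '[[1,[0.0235,0.0006,0.0198],[0,0,0]],[1,[0.0235,0.0006,0.0198],[0,0,0]],[1,[0.0235,0.0006,0.0198],[0,0,0]],[1,[0.0235,0.0006,0.0198],[0,0,0]],[1,[0,0,0],[0,0,0]],[1,[0,0,0],[0,0,0]]]'
cat >> h.py <<'E'
def check(n,off=.007,save=None,g=.06,hue=None):
    s=vision.snapshot("wrist"); W=world(s); delta(place(n,0,gh=g,off=off))
    r=ang(CAD["a"]); w=np.cross(r,Z); D=W-np.r_[CAD["c"],0]; a=D@r*1000; b=D@w*1000
    m=(W[...,2]>.032)&(W[...,2]<.044)&(abs(b)<45)&(abs(a)<135)
    h=cv2.cvtColor(s["color"],cv2.COLOR_RGB2HSV)
    print(" caddy rect",m.sum(),cv2.minAreaRect((W[m][:,:2]*1000).astype(np.float32)))
    o=robot.get_obs(); C=Rt.from_euler("xyz",o["ee_rot"]).as_matrix(); G=o["tool_pos"]-.019*C[:,2]
    E=W-G; k=(abs(E@r)<.03)&(abs(E@w)<.03)&(W[...,2]>G[2]-.06)&(W[...,2]<G[2]+.005)&(h[...,1]>110)&(h[...,0]>5)&(h[...,0]<19)&(W[...,2]>.05)
    print(" jar r",np.percentile(a[k],[2,98]).round(1)-SL[n]*1000,"w face",np.percentile(b[k],[5,50,95]).round(1),"zmin",W[k][:,2].min().round(4))
    if save: cv2.imwrite(f"pics/{save}.png",cv2.resize(s["color"][:,:,::-1],(800,600)))
E
python3 -c "
from h import *
check('red',save='w2')"
```

```text
time: 7.7
tool_pos: [0.4673, 0.2007, 0.0976]
ee_rot: [3.136, 0.87, 1.331]
wrist_force: [0.7, 0.4, -1.0]
width: 0.0379
finger_force: 30.0
t 7.75 pos [0.4678 0.2013 0.0983] F [-0.1  0.6 -0.6] w 0.0379 f 30.0 q [ 0.64  0.55  1.24 -0.58  2.01  0.81]
 turn [ 0.12 -0.24 -0.27] | 0.4  shift(now axes) [38.2 -0.5 33.2]  shift(after turn) [38.3 -0.2 33. ]  world [ -0.4  -0.6 -50.6]
 caddy rect 12855 ((547.5230102539062, 189.5209197998047), (67.03284454345703, 244.66552734375), 76.69218444824219)
 jar r [-18.3  18. ] w face [16.9 18.  19. ] zmin 0.0627
```

View pics/w2.png

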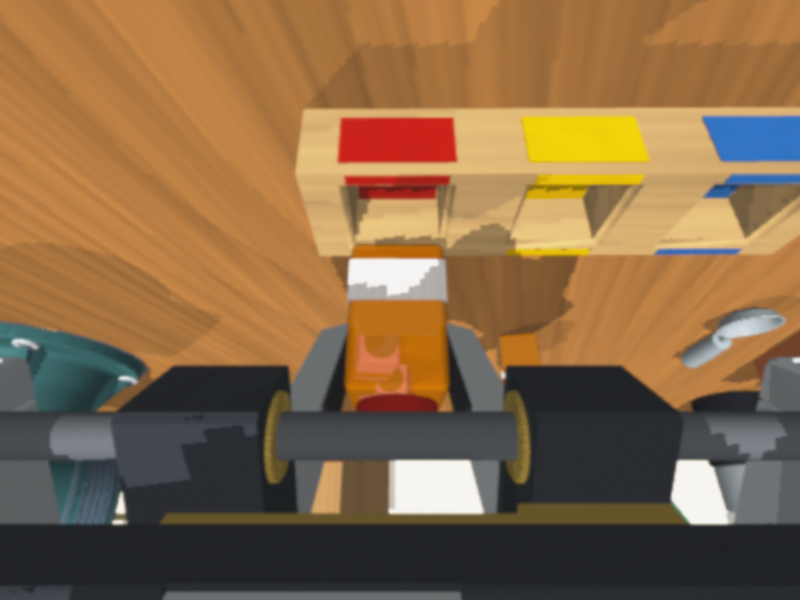

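The jar at column 397 lines up with the red band and pocket at 397, with residuals of about 1 mm or less. I'm lowering it slowly.

```bash
python3 -m crank '[[1,[0.0077,0,0.0064],[0,0,0]],[1,[0.0077,0,0.0064],[0,0,0]],[1,[0.0046,0,0.0039],[0,0,0]],[1,[0.0031,0,0.0026],[0,0,0]],[1,[0.0031,0,0.0026],[0,0,0]]]'
python3 -m crank '[[1,[0.0031,0,0.0026],[0,0,0]],[1,[0.0031,0,0.0026],[0,0,0]],[1,[0,0,0],[0,0,0]]]'
python3 -c "
from h import *
delta(place('red',off=.007))"
```

```text
time: 8.25
tool_pos: [0.4668, 0.2014, 0.0608]
ee_rot: [3.14, 0.872, 1.335]
wrist_force: [-0.7, 0.6, -1.2]
width: 0.0378
finger_force: 30.0
time: 8.55
tool_pos: [0.4667, 0.2013, 0.0526]
ee_rot: [3.14, 0.873, 1.336]
wrist_force: [0.3, 0.4, -2.3]
width: 0.0376
finger_force: 30.0
t 8.55 pos [0.4667 0.2013 0.0526] F [ 0.3  0.4 -2.3] w 0.0376 f 30.0 q [ 0.64  0.6   1.27 -0.56  1.95  0.85]
 turn [ 0.02 -0.   -0.04] | 0.0  shift(now axes) [3.4 0.8 3.4]  shift(after turn) [3.4 0.8 3.4]  world [ 0.7 -0.6 -4.8]
```

No contact force, so the jar is inside the mouth. The last 5 mm goes in small steps.

```bash
python3 -m crank '[[1,[0.0012,0,0.001],[0,0,0]],[1,[0.0012,0,0.001],[0,0,0]],[1,[0,0,0],[0,0,0]]]'
python3 -m crank '[[1,[0.0008,0,0.0006],[0,0,0]],[1,[0,0,0],[0,0,0]]]'
```

```text
time: 8.85
tool_pos: [0.4669, 0.2014, 0.05]
ee_rot: [3.139, 0.872, 1.335]
wrist_force: [-0.1, 0.4, -1.0]
width: 0.0375
finger_force: 30.0
time: 9.05
tool_pos: [0.4669, 0.2014, 0.0491]
ee_rot: [3.139, 0.872, 1.335]
wrist_force: [0.1, 0.5, -0.9]
width: 0.038
finger_force: 30.0
```

```bash
for i in 1 2 3; do python3 -m crank '[[1,[0.0008,0,0.0006],[0,0,0]],[1,[0,0,0],[0,0,0]]]' | egrep 'pos|force'; done
```

```text
tool_pos: [0.4669, 0.2015, 0.048]
wrist_force: [-0.4, 0.0, -1.5]
finger_force: 30.0
tool_pos: [0.467, 0.2015, 0.047]
wrist_force: [-0.5, 0.4, -2.5]
finger_force: 30.0
tool_pos: [0.4669, 0.2016, 0.0459]
wrist_force: [1.0, 0.5, -1.2]
finger_force: 30.0
```

```bash
cat >> h.py <<'E'
def cap(n,cams=("wrist","top","side")):
    p=CAD["c"]+SL[n]*ang(CAD["a"])[:2]
    for f in cams:
        s=vision.snapshot(f); W=world(s); h=cv2.cvtColor(s["color"],cv2.COLOR_RGB2HSV); H=h[...,0].astype(int)
        lo,hi={"red":(-8,5),"yellow":(21,33),"blue":(100,125)}[n]; H=np.where(H>170,H-180,H)
        k=(np.hypot(W[...,0]-p[0],W[...,1]-p[1])<.03)&(H>=lo)&(H<=hi)&(h[...,1]>120)&(W[...,2]>.05)
        if k.sum()>5: P=W[k]; print(f,n,k.sum(),"cap z",np.percentile(P[:,2],[0,50,95,100]).round(4),"xy-pocket mm",((np.percentile(P[:,:2],3,axis=0)+np.percentile(P[:,:2],97,axis=0))/2-p).round(4)*1000)
E
python3 -c "
from h import *
cap('red'); check('red',save='w3')"
```

```text
wrist red 446 cap z [0.0713 0.0758 0.0782 0.0789] xy-pocket mm [ 1.2 10.6]
top red 73 cap z [0.0782 0.0858 0.0897 0.0915] xy-pocket mm [-2.5  1.7]
side red 116 cap z [0.0755 0.0866 0.0893 0.0929] xy-pocket mm [-3.4  3.3]
t 9.85 pos [0.467  0.2016 0.0461] F [-1.2 -1.  -0.9] w 0.0378 f 30.0 q [ 0.64  0.61  1.28 -0.56  1.94  0.86]
 turn [ 0.04 -0.05 -0.08] | 0.1  shift(now axes) [-1.8  0.6 -0.5]  shift(after turn) [-1.8  0.6 -0.5]  world [ 0.4 -0.9  1.7]
 caddy rect 11792 ((543.8767700195312, 189.9573516845703), (67.05658721923828, 237.14517211914062), 76.56597900390625)
 jar r [-17.9  18.7] w face [17.6 18.8 19.8] zmin 0.05
```

View pics/w3.png

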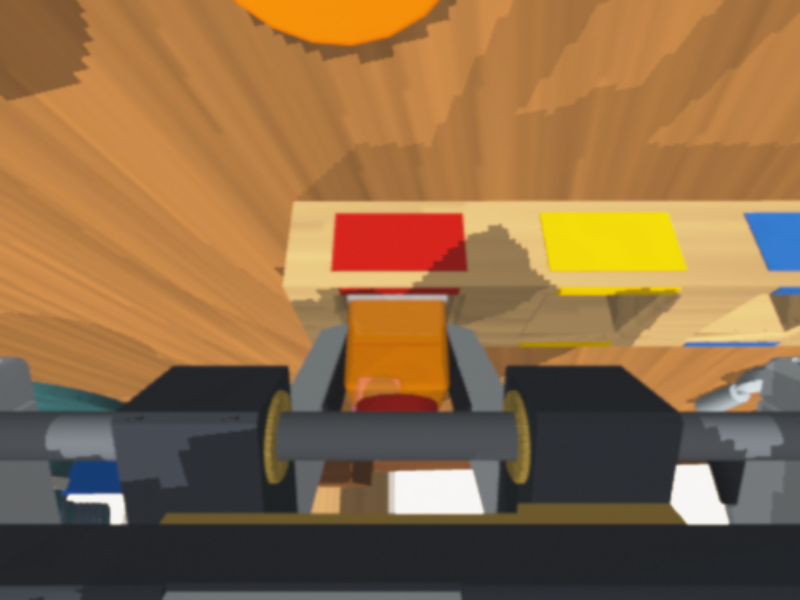

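```bash
for i in 1 2; do python3 -m crank '[[1,[0.0006,0,0.0005],[0,0,0]],[1,[0,0,0],[0,0,0]]]' | egrep 'pos|wrist'; done
```

```text
tool_pos: [0.467, 0.2016, 0.0452]
wrist_force: [-0.4, -0.4, -2.0]
tool_pos: [0.467, 0.2016, 0.0447]
wrist_force: [-0.2, 0.0, -0.8]
```

```bash
for i in 1 2 3; do python3 -m crank '[[1,[0.0004,0,0.0003],[0,0,0]],[1,[0,0,0],[0,0,0]]]' | egrep 'pos|wrist'; done; python3 -c "
from h import *
cap('red')"
```

```text
tool_pos: [0.4671, 0.2016, 0.0444]
wrist_force: [-0.3, -0.6, 1.2]
tool_pos: [0.4671, 0.2016, 0.0441]
wrist_force: [0.3, 0.9, 2.6]
tool_pos: [0.4671, 0.2016, 0.0439]
wrist_force: [0.6, -0.5, 5.0]
wrist red 439 cap z [0.071  0.0738 0.0762 0.0766] xy-pocket mm [ 1.4 11. ]
top red 73 cap z [0.0765 0.0839 0.0879 0.0885] xy-pocket mm [-2.4  1.9]
side red 118 cap z [0.0699 0.0849 0.0871 0.0878] xy-pocket mm [-3.9  3.2]
```

Contact on the pocket floor (Fz up to 5 N, cap top at about 84 mm). I'm releasing to a partial opening and backing off along the tool axis.

```bash
python3 -m crank '[[0.85,[0,0,0],[0,0,0]],[0.6,[0,0,0],[0,0,0]],[0.45,[0,0,0],[0,0,0]],[0.45,[0,0,0],[0,0,0]],[0.45,[-0.001,0,-0.01],[0,0,0]],[0.45,[0,0,-0.025],[0,0,0]],[0.45,[0,0,-0.035],[0,0,0]],[0.45,[0,0,-0.04],[0,0,0]]]'
python3 - <<'E'
from h import *
p,R=pick("yellow"); delta((p+[0,0,.12],R)); cap("red",("top","side"))
E
```

```text
time: 11.8
tool_pos: [0.4861, 0.2836, 0.1141]
ee_rot: [-3.141, 0.873, 1.337]
wrist_force: [1.0, 0.2, 0.5]
width: 0.0516
finger_force: 0.0
t 11.8 pos [0.4861 0.2836 0.1141] F [1.  0.2 0.5] w 0.0516 f 0.0 q [ 0.71  0.69  1.   -0.56  2.14  0.8 ]
 turn [-0.4  89.96 -4.11] | 90.1  shift(now axes) [-351.4  221.5  396.2]  shift(after turn) [-406.5  186.7 -359.8]  world [  92.6 -566.3   14.3]
top red 69 cap z [0.079  0.0833 0.0876 0.0889] xy-pocket mm [-2.5  2. ]
side red 114 cap z [0.0712 0.0842 0.0864 0.0869] xy-pocket mm [-3.6  4.1]
```

```bash
python3 -m crank '[[0.3,[-0.028,0,-0.0237],[0,0,0]],[0,[-0.028,0,-0.0237],[0,0,0]],[0,[-0.028,0,-0.0237],[0,0,0]],[0,[-0.0222,0.0185,0.0389],[0,0,0]],[0,[-0.0222,0.0185,0.0389],[0,0,0]],[0,[-0.0222,0.0185,0.0389],[0,0,0]],[0,[-0.0222,0.0185,0.0389],[0,0,0]],[0,[-0.0222,0.0185,0.0389],[0,0,0]]]'
python3 -m crank '[[0,[-0.0222,0.0185,0.0389],[0,0,0]],[0,[-0.0222,0.0185,0.0389],[0,0,0]],[0,[-0.0222,0.0185,0.0389],[0,0,0]],[0,[-0.0222,0.0185,0.0389],[0,0,0]],[0,[-0.0222,0.0185,0.0389],[0,0,0]],[0,[-0.0222,0.0185,0.0389],[0,0,0]],[0,[-0.0222,0.0185,0.0389],[0,0,0]]]' | grep pos
python3 -m crank '[[0,[0,0,0],[0,8.18,-0.37]],[0,[0,0,0],[0,8.18,-0.37]],[0,[0,0,0],[0,8.18,-0.37]],[0,[0,0,0],[0,8.18,-0.37]],[0,[0,0,0],[0,8.18,-0.37]],[0,[0,0,0],[0,8.18,-0.37]]]' | grep pos
python3 -m crank '[[0,[0,0,0],[0,8.18,-0.37]],[0,[0,0,0],[0,8.18,-0.37]],[0,[0,0,0],[0,8.18,-0.37]],[0,[0,0,0],[0,8.18,-0.37]],[0,[0,0,0],[0,8.18,-0.37]],[0,[0,0,0],[0,0,0]]]'
cat >> h.py <<'E'
def see(n):
    s=vision.snapshot("wrist"); W=world(s); m=blob(W,JAR[n][0],.025,.06,.06); P=W[m]
    print(n,m.sum(),cv2.minAreaRect((P[:,:2]*1000).astype(np.float32))); delta(pick(n))
E
python3 -c "
from h import *
see('yellow')"
```

```text
time: 12.7
tool_pos: [0.5247, 0.0455, 0.1828]
ee_rot: [-3.141, 0.872, 1.338]
wrist_force: [0.1, -0.0, 0.3]
width: 0.094
finger_force: 0.0
tool_pos: [0.5789, -0.2843, 0.1266]
tool_pos: [0.5798, -0.2822, 0.129]
time: 14.6
tool_pos: [0.5768, -0.285, 0.1216]
ee_rot: [-3.124, -0.705, 1.382]
wrist_force: [-0.7, 0.3, -0.9]
width: 0.0943
finger_force: 0.0
yellow 1961 ((585.4332275390625, -272.2952575683594), (49.51703643798828, 38.40767288208008), 80.31851959228516)
t 14.65 pos [ 0.5779 -0.2836  0.124 ] F [0.3 1.  0.2] w 0.0942 f 0.0 q [-0.83  0.59  1.06  0.57  1.92 -0.57]
 turn [-0.26 -0.22 -0.63] | 0.7  shift(now axes) [-73.9   1.8  88.8]  shift(after turn) [-73.5   0.6  89.1]  world [   0.8    0.8 -115.5]
```

```bash
sed -i 's/\[.579,-.281\]/[.581,-.284]/; s/\[.526,-.0907\]/[.528,-.0937]/' h.py
python3 -m crank '[[0,[-0.02,0.001,0.0245],[0,0,-0.3]],[0,[-0.02,0.001,0.0245],[0,0,-0.3]],[0,[-0.015,0,0.018],[0,0,0]],[0,[-0.01,0,0.012],[0,0,0]],[0,[-0.007,0,0.0085],[0,0,0]],[0,[0,0,0],[0,0,0]],[0,[0,0,0],[0,0,0]]]'
python3 -c "
from h import *
delta(pick('yellow'))"
```

```text
time: 15.35
tool_pos: [0.5825, -0.2816, 0.0166]
ee_rot: [3.136, -0.698, 1.413]
wrist_force: [-0.6, -0.6, 0.3]
width: 0.0943
finger_force: 0.0
t 15.35 pos [ 0.5825 -0.2816  0.0166] F [-0.6 -0.6  0.3] w 0.0943 f 0.0 q [-0.82  0.67  1.14  0.55  1.77 -0.68]
 turn [-0.07  0.01  0.5 ] | 0.5  shift(now axes) [-8.6 -1.1  3.4]  shift(after turn) [-8.6 -1.   3.4]  world [-1.8 -4.2 -8.1]
```

```bash
python3 -m crank '[[0,[-0.004,0,0.0015],[0,0,0]],[0,[-0.004,0,0.0015],[0,0,0]],[0,[0,0,0],[0,0,0]],[0.5,[0,0,0],[0,0,0]],[0.8,[0,0,0],[0,0,0]],[1,[0,0,0],[0,0,0]],[1,[0,0,0],[0,0,0]],[1,[0,0,0],[0,0,0]]]'
python3 -m crank '[[1,[0,0,0],[0,0,0]],[1,[0,0,0],[0,0,0]],[1,[0,0,0],[0,0,0]],[1,[0,0,0],[0,0,0]],[1,[0,0,0],[0,0,0]]]'
python3 -c "
from h import *
delta(pick('yellow'))"
```

```text
time: 16.15
tool_pos: [0.5812, -0.2857, 0.0079]
ee_rot: [3.138, -0.699, 1.411]
wrist_force: [-0.8, -0.5, -0.6]
width: 0.0573
finger_force: 0.0
time: 16.65
tool_pos: [0.5813, -0.2858, 0.0078]
ee_rot: [3.138, -0.699, 1.411]
wrist_force: [0.7, 0.7, 0.1]
width: 0.0377
finger_force: 30.0
t 16.65 pos [ 0.5813 -0.2858  0.0078] F [0.7 0.7 0.1] w 0.0377 f 30.0 q [-0.83  0.69  1.14  0.54  1.76 -0.69]
 turn [-0.11 -0.06  0.41] | 0.4  shift(now axes) [ 0.3 -0.6 -0.6]  shift(after turn) [ 0.3 -0.6 -0.6]  world [-0.6 -0.   0.6]
```

```bash
python3 -m crank '[[1,[0.003,0,-0.004],[0,0,0]],[1,[0.013,0,-0.015],[0,0,0]],[1,[0.026,0,-0.031],[0,0,0]],[1,[0.026,0,-0.031],[0,0,0]],[1,[0.026,0,-0.031],[0,0,0]],[1,[0.026,0,-0.031],[0,0,0]]]'
python3 -c "
from h import *
p,R=place('yellow',.16,off=.0035); delta((p,R))"
```

```text
time: 17.25
tool_pos: [0.5802, -0.2856, 0.1978]
ee_rot: [3.137, -0.698, 1.412]
wrist_force: [1.1, 0.1, -1.7]
width: 0.0379
finger_force: 30.0
t 17.25 pos [ 0.5802 -0.2856  0.1978] F [ 1.1  0.1 -1.7] w 0.0379 f 30.0 q [-0.83  0.55  0.95  0.6   2.03 -0.5 ]
 turn [  0.63 -89.97   4.53] | 90.1  shift(now axes) [ 353.3 -110.3  283. ]  shift(after turn) [ 277.4 -142.5 -346.1]  world [-35.8 464.4   9.9]
```

```bash
python3 -m crank '[[1,[0.0353,-0.011,0.0283],[0,0,0]],[1,[0.0353,-0.011,0.0283],[0,0,0]],[1,[0.0353,-0.011,0.0283],[0,0,0]],[1,[0.0353,-0.011,0.0283],[0,0,0]],[1,[0.0353,-0.011,0.0283],[0,0,0]]]' | grep pos
python3 -m crank '[[1,[0.0353,-0.011,0.0283],[0,0,0]],[1,[0.0353,-0.011,0.0283],[0,0,0]],[1,[0.0353,-0.011,0.0283],[0,0,0]],[1,[0.0353,-0.011,0.0283],[0,0,0]],[1,[0.0353,-0.011,0.0283],[0,0,0]]]' | grep pos
python3 -m crank '[[1,[0,0,0],[0.06,-8.18,0.41]],[1,[0,0,0],[0.06,-8.18,0.41]],[1,[0,0,0],[0.06,-8.18,0.41]],[1,[0,0,0],[0.06,-8.18,0.41]],[1,[0,0,0],[0.06,-8.18,0.41]],[1,[0,0,0],[0.06,-8.18,0.41]]]' | grep pos
python3 -m crank '[[1,[0,0,0],[0.06,-8.18,0.41]],[1,[0,0,0],[0.06,-8.18,0.41]],[1,[0,0,0],[0.06,-8.18,0.41]],[1,[0,0,0],[0.06,-8.18,0.41]],[1,[0,0,0],[0.06,-8.18,0.41]],[1,[0,0,0],[0,0,0]],[1,[0,0,0],[0,0,0]],[1,[0,0,0],[0,0,0]]]'
python3 -c "
from h import *
check('yellow',off=.0035,g=.11)"
```

```text
tool_pos: [0.5623, -0.052, 0.2014]
tool_pos: [0.5443, 0.1801, 0.2066]
tool_pos: [0.5451, 0.1788, 0.2085]
time: 19.65
tool_pos: [0.5455, 0.1778, 0.2075]
ee_rot: [3.139, 0.867, 1.333]
wrist_force: [0.5, -0.1, -0.6]
width: 0.0373
finger_force: 30.0
t 19.7 pos [0.5455 0.1776 0.208 ] F [-1.2  0.4 -0.9] w 0.038 f 30.0 q [ 0.55  0.58  0.98 -0.7   2.15  0.56]
 turn [ 0.01 -0.37 -0.19] | 0.4  shift(now axes) [84.5 -1.7 70.7]  shift(after turn) [85.  -1.4 70.1]  world [  -1.1    1.2 -110.2]
 caddy rect 12155 ((547.482177734375, 189.22454833984375), (65.9366226196289, 245.1359100341797), 76.66436004638672)
 jar r [-19.6  16.1] w face [16.9 18.1 19.1] zmin 0.1681
```

```bash
python3 -m crank '[[1,[0.021,-0.0006,0.0176],[0,-0.3,-0.2]],[1,[0.021,-0.0006,0.0176],[0,0,0]],[1,[0.021,-0.0004,0.0176],[0,0,0]],[1,[0.021,0,0.0176],[0,0,0]],[1,[0,0,0],[0,0,0]],[1,[0,0,0],[0,0,0]],[1,[0,0,0],[0,0,0]]]'
python3 -c "
from h import *
check('yellow',off=.0035,g=.06)"
```

```text
time: 20.4
tool_pos: [0.5443, 0.1786, 0.0984]
ee_rot: [3.141, 0.873, 1.338]
wrist_force: [0.6, -0.1, -1.4]
width: 0.038
finger_force: 30.0
t 20.45 pos [0.5443 0.1788 0.0982] F [ 0.6 -0.  -1.1] w 0.0378 f 30.0 q [ 0.55  0.65  1.09 -0.64  2.01  0.69]
 turn [0.06 0.03 0.05] | 0.1  shift(now axes) [38.6  0.1 32.4]  shift(after turn) [38.6  0.1 32.4]  world [  0.1  -0.  -50.4]
 caddy rect 14153 ((547.57177734375, 189.69195556640625), (65.94955444335938, 245.17730712890625), 76.65550231933594)
 jar r [-18.2  17.7] w face [17.4 18.6 19.5] zmin 0.0589
```

Aligned to within 1 mm, so I'm lowering.

```bash
python3 -m crank '[[1,[0.0077,0,0.0064],[0,0,0]],[1,[0.0077,0,0.0064],[0,0,0]],[1,[0.0046,0,0.0039],[0,0,0]],[1,[0.0031,0,0.0026],[0,0,0]],[1,[0.0031,0,0.0026],[0,0,0]]]' | egrep 'pos|wrist'
python3 -m crank '[[1,[0.0031,0,0.0026],[0,0,0]],[1,[0.0031,0,0.0026],[0,0,0]],[1,[0,0,0],[0,0,0]]]' | egrep 'pos|wrist'
python3 -m crank '[[1,[0.0012,0,0.001],[0,0,0]],[1,[0.0006,0,0.0005],[0,0,0]],[1,[0,0,0],[0,0,0]]]' | egrep 'pos|wrist'
```

```text
tool_pos: [0.5428, 0.1784, 0.0603]
wrist_force: [-0.2, 0.1, -2.3]
tool_pos: [0.5427, 0.1783, 0.0523]
wrist_force: [0.1, 0.1, -1.2]
tool_pos: [0.543, 0.1785, 0.0507]
wrist_force: [1.2, 0.6, -1.4]
```

```bash
for i in 1 2 3 4; do python3 -m crank '[[1,[0.0006,0,0.0005],[0,0,0]],[1,[0,0,0],[0,0,0]]]' | egrep 'pos|wrist'; done
```

```text
tool_pos: [0.543, 0.1784, 0.0499]
wrist_force: [0.5, -0.7, -1.7]
tool_pos: [0.5429, 0.1784, 0.049]
wrist_force: [0.7, -0.7, -1.6]
tool_pos: [0.5429, 0.1784, 0.0482]
wrist_force: [-0.4, 0.4, -1.7]
tool_pos: [0.543, 0.1784, 0.0481]
wrist_force: [0.1, -0.1, 0.6]
```

```bash
for i in 1 2; do python3 -m crank '[[1,[0.0004,0,0.0003],[0,0,0]],[1,[0,0,0],[0,0,0]]]' | egrep 'pos|wrist'; done; python3 -c "
from h import *
cap('yellow',('top','side'))"
```

```text
tool_pos: [0.543, 0.1784, 0.0481]
wrist_force: [-1.4, 0.4, 4.0]
tool_pos: [0.543, 0.1784, 0.048]
wrist_force: [-0.5, 0.1, 4.9]
top yellow 58 cap z [0.0785 0.0834 0.0878 0.0892] xy-pocket mm [-4.3  0.7]
side yellow 97 cap z [0.07   0.0847 0.0871 0.0887] xy-pocket mm [-3.7  1.8]
```

Seated at the same cap height as red. Releasing and retreating.

```bash
python3 -m crank '[[0.85,[0,0,0],[0,0,0]],[0.6,[0,0,0],[0,0,0]],[0.45,[0,0,0],[0,0,0]],[0.45,[0,0,0],[0,0,0]],[0.45,[-0.001,0,-0.01],[0,0,0]],[0.45,[0,0,-0.025],[0,0,0]],[0.45,[0,0,-0.035],[0,0,0]],[0.45,[0,0,-0.04],[0,0,0]]]'
python3 -m crank '[[0.3,[-0.028,0,-0.0237],[0,0,0]],[0,[-0.028,0,-0.0237],[0,0,0]],[0,[-0.028,0,-0.0237],[0,0,0]]]' | grep pos
python3 - <<'E'
from h import *
p,R=pick("blue"); delta((p+[0,0,.12],R)); cap("yellow",("top","side"))
E
```

```text
time: 23.65
tool_pos: [0.5624, 0.2605, 0.118]
ee_rot: [-3.133, 0.878, 1.345]
wrist_force: [1.1, -1.0, -0.4]
width: 0.0515
finger_force: 0.0
tool_pos: [0.5631, 0.2617, 0.2288]
t 23.95 pos [0.5631 0.2617 0.2288] F [0.3 0.1 0.2] w 0.072 f 0.0 q [ 0.63  0.75  0.68 -0.74  2.3   0.52]
 turn [ -1.57  89.81 -14.23] | 90.9  shift(now axes) [-150.4   48.1  337.5]  shift(after turn) [-338.3  -32.9 -152.8]  world [ -35.1 -357.2 -100.4]
top yellow 70 cap z [0.079  0.0835 0.087  0.09  ] xy-pocket mm [-5.   1.6]
side yellow 129 cap z [0.07   0.0839 0.0868 0.0887] xy-pocket mm [-3.6  1.7]
```

```bash
python3 -m crank '[[0,[-0.0188,0.006,0.0422],[0,0,0]],[0,[-0.0188,0.006,0.0422],[0,0,0]],[0,[-0.0188,0.006,0.0422],[0,0,0]],[0,[-0.0188,0.006,0.0422],[0,0,0]],[0,[-0.0188,0.006,0.0422],[0,0,0]],[0,[-0.0188,0.006,0.0422],[0,0,0]],[0,[-0.0188,0.006,0.0422],[0,0,0]],[0,[-0.0188,0.006,0.0422],[0,0,0]]]' | grep pos
python3 -m crank '[[0,[0,0,0],[-0.14,8.16,-1.29]],[0,[0,0,0],[-0.14,8.16,-1.29]],[0,[0,0,0],[-0.14,8.16,-1.29]],[0,[0,0,0],[-0.14,8.16,-1.29]],[0,[0,0,0],[-0.14,8.16,-1.29]],[0,[0,0,0],[-0.14,8.16,-1.29]]]' | grep pos
python3 -m crank '[[0,[0,0,0],[-0.14,8.16,-1.29]],[0,[0,0,0],[-0.14,8.16,-1.29]],[0,[0,0,0],[-0.14,8.16,-1.29]],[0,[0,0,0],[-0.14,8.16,-1.29]],[0,[0,0,0],[-0.14,8.16,-1.29]],[0,[0,0,0],[0,0,0]],[0,[0,0,0],[0,0,0]]]' | grep pos
python3 -c "
from h import *
see('blue')"
```

```text
tool_pos: [0.527, -0.0977, 0.1257]
tool_pos: [0.5283, -0.0957, 0.1281]
tool_pos: [0.5275, -0.0964, 0.1259]
blue 1953 ((529.3359985351562, -81.92919158935547), (50.06061935424805, 38.49410629272461), 89.1471176147461)
t 26.2 pos [ 0.5279 -0.0958  0.1271] F [-0.3  0.2  0.9] w 0.0939 f 0.0 q [-0.64  0.31  1.43  0.56  1.82 -0.61]
 turn [ 0.03  0.1  -0.08] | 0.1  shift(now axes) [-75.9   0.1  91.2]  shift(after turn) [-76.    0.1  91.1]  world [ 1.000e-01  3.000e-01 -1.187e+02]
```

```bash
python3 -m crank '[[0,[-0.02,0.0003,0.0245],[0,0,0]],[0,[-0.02,0.0003,0.0245],[0,0,0]],[0,[-0.015,0,0.018],[0,0,0]],[0,[-0.011,0,0.013],[0,0,0]],[0,[-0.007,0,0.0085],[0,0,0]],[0,[0,0,0],[0,0,0]],[0,[0,0,0],[0,0,0]]]'
python3 -c "
from h import *
delta(pick('blue'))"
```

```text
time: 26.9
tool_pos: [0.5291, -0.0954, 0.0136]
ee_rot: [3.14, -0.696, 1.565]
wrist_force: [-0.1, -0.2, 1.2]
width: 0.0941
finger_force: 0.0
t 26.9 pos [ 0.5291 -0.0954  0.0136] F [-0.1 -0.2  1.2] w 0.0941 f 0.0 q [-0.64  0.43  1.52  0.55  1.64 -0.72]
 turn [0.1  0.1  0.02] | 0.1  shift(now axes) [-3.4 -1.1  3.8]  shift(after turn) [-3.4 -1.1  3.8]  world [-1.1 -0.1 -5.1]
```

```bash
python3 -m crank '[[0,[-0.0017,0,0.0018],[0,0,0]],[0,[-0.0017,0,0.0018],[0,0,0]],[0,[0,0,0],[0,0,0]],[0.5,[0,0,0],[0,0,0]],[0.8,[0,0,0],[0,0,0]],[1,[0,0,0],[0,0,0]],[1,[0,0,0],[0,0,0]],[1,[0,0,0],[0,0,0]]]'|grep pos
python3 -m crank '[[1,[0,0,0],[0,0,0]],[1,[0,0,0],[0,0,0]],[1,[0,0,0],[0,0,0]],[1,[0,0,0],[0,0,0]],[1,[0,0,0],[0,0,0]]]'
python3 -m crank '[[1,[0.003,0,-0.004],[0,0,0]],[1,[0.013,0,-0.015],[0,0,0]],[1,[0.026,0,-0.031],[0,0,0]],[1,[0.026,0,-0.031],[0,0,0]],[1,[0.026,0,-0.031],[0,0,0]],[1,[0.026,0,-0.031],[0,0,0]]]'
python3 -c "
from h import *
p,R=place('blue',.16,off=.004); delta((p,R))"
```

```text
tool_pos: [0.5284, -0.0957, 0.0076]
time: 28.2
tool_pos: [0.5284, -0.0957, 0.0075]
ee_rot: [-3.142, -0.697, 1.563]
wrist_force: [1.0, 0.8, 0.6]
width: 0.0375
finger_force: 30.0
time: 28.8
tool_pos: [0.528, -0.0954, 0.1959]
ee_rot: [-3.141, -0.697, 1.563]
wrist_force: [0.7, -0.5, -1.2]
width: 0.0377
finger_force: 30.0
t 28.8 pos [ 0.528  -0.0954  0.1959] F [ 0.7 -0.5 -1.2] w 0.0377 f 30.0 q [-0.64  0.27  1.34  0.59  1.93 -0.53]
 turn [  1.23 -89.5   14.34] | 90.7  shift(now axes) [204.6  92.5 155.6]  shift(after turn) [ 165.1   32.5 -215.2]  world [ 94.4 256.1  11.9]
```

```bash
python3 -m crank '[[1,[0.0341,0.0154,0.0259],[0,0,0]],[1,[0.0341,0.0154,0.0259],[0,0,0]],[1,[0.0341,0.0154,0.0259],[0,0,0]],[1,[0.0341,0.0154,0.0259],[0,0,0]],[1,[0.0341,0.0154,0.0259],[0,0,0]],[1,[0.0341,0.0154,0.0259],[0,0,0]]]' | grep pos
python3 -m crank '[[1,[0,0,0],[0.11,-8.14,1.3]],[1,[0,0,0],[0.11,-8.14,1.3]],[1,[0,0,0],[0.11,-8.14,1.3]],[1,[0,0,0],[0.11,-8.14,1.3]],[1,[0,0,0],[0.11,-8.14,1.3]],[1,[0,0,0],[0.11,-8.14,1.3]]]' | grep pos
python3 -m crank '[[1,[0,0,0],[0.11,-8.14,1.3]],[1,[0,0,0],[0.11,-8.14,1.3]],[1,[0,0,0],[0.11,-8.14,1.3]],[1,[0,0,0],[0.11,-8.14,1.3]],[1,[0,0,0],[0.11,-8.14,1.3]],[1,[0,0,0],[0,0,0]],[1,[0,0,0],[0,0,0]],[1,[0,0,0],[0,0,0]]]' | egrep 'pos|width'
python3 -c "
from h import *
check('blue',off=.003,g=.11)"
```

```text
tool_pos: [0.6227, 0.1621, 0.2065]
tool_pos: [0.6227, 0.1606, 0.2085]
tool_pos: [0.6231, 0.1596, 0.2088]
width: 0.0381
t 30.85 pos [0.6232 0.1593 0.2097] F [ 0.2 -0.5  0.1] w 0.0378 f 30.0 q [ 0.48  0.71  0.77 -0.77  2.16  0.44]
 turn [ 0.13 -0.28 -0.26] | 0.4  shift(now axes) [85.5 -1.6 72.2]  shift(after turn) [85.8 -1.1 71.8]  world [  -1.     0.4 -111.9]
 caddy rect 11280 ((546.7854614257812, 189.142578125), (66.14871978759766, 245.52584838867188), 76.66498565673828)
 jar r [-19.4  16.7] w face [17.4 18.6 19.6] zmin 0.1694
```

```bash
python3 -m crank '[[1,[0.0214,-0.0005,0.0179],[0,-0.25,-0.2]],[1,[0.0214,-0.0005,0.0179],[0,0,0]],[1,[0.0214,-0.0003,0.0179],[0,0,0]],[1,[0.0214,0,0.0179],[0,0,0]],[1,[0,0,0],[0,0,0]],[1,[0,0,0],[0,0,0]],[1,[0,0,0],[0,0,0]]]' | egrep 'pos|wrist'
python3 -c "
from h import *
check('blue',off=.003,g=.06)"
```

```text
tool_pos: [0.6225, 0.1605, 0.0985]
wrist_force: [-0.0, 0.5, -1.3]
t 31.6 pos [0.6224 0.1607 0.0983] F [ 1.1  0.5 -1.5] w 0.0373 f 30.0 q [ 0.48  0.78  0.9  -0.7   2.02  0.58]
 turn [ 0.2   0.04 -0.04] | 0.2  shift(now axes) [38.1 -0.2 33.2]  shift(after turn) [38.  -0.1 33.2]  world [ -0.3  -1.  -50.5]
 caddy rect 12123 ((562.1300048828125, 185.62429809570312), (67.02365112304688, 213.82542419433594), 76.57026672363281)
 jar r [-18.4  17.6] w face [18.  19.2 20.2] zmin 0.0585
```

```bash
python3 -m crank '[[1,[0.0077,0,0.0064],[0,0,0]],[1,[0.0077,0,0.0064],[0,0,0]],[1,[0.0046,0,0.0039],[0,0,0]],[1,[0.0031,0,0.0026],[0,0,0]],[1,[0.0031,0,0.0026],[0,0,0]]]' | egrep 'pos|wrist'
python3 -m crank '[[1,[0.0031,0,0.0026],[0,0,0]],[1,[0.0031,0,0.0026],[0,0,0]],[1,[0,0,0],[0,0,0]]]' | egrep 'pos|wrist'
python3 -m crank '[[1,[0.0012,0,0.001],[0,0,0]],[1,[0.0006,0,0.0005],[0,0,0]],[1,[0,0,0],[0,0,0]]]' | egrep 'pos|wrist'
```

```text
tool_pos: [0.621, 0.1605, 0.0599]
wrist_force: [0.1, -0.5, -1.7]
tool_pos: [0.6209, 0.1604, 0.0519]
wrist_force: [-0.0, -0.1, -1.3]
tool_pos: [0.6212, 0.1605, 0.0504]
wrist_force: [-0.1, -0.3, -1.7]
```

```bash
for i in 1 2 3; do python3 -m crank '[[1,[0.0006,0,0.0005],[0,0,0]],[1,[0,0,0],[0,0,0]]]' | egrep 'pos|wrist'; done
```

```text
tool_pos: [0.6212, 0.1605, 0.0496]
wrist_force: [0.0, 0.6, -0.6]
tool_pos: [0.6211, 0.1605, 0.0486]
wrist_force: [-0.5, 1.1, -0.7]
tool_pos: [0.6212, 0.1605, 0.0483]
wrist_force: [-0.1, 0.7, 0.6]
```

```bash
for i in 1 2; do python3 -m crank '[[1,[0.0004,0,0.0003],[0,0,0]],[1,[0,0,0],[0,0,0]]]' | egrep 'pos|wrist'; done; python3 -c "
from h import *
cap('blue',('top','side'))"
```

```text
tool_pos: [0.6212, 0.1605, 0.0482]
wrist_force: [-1.1, 0.4, 2.4]
tool_pos: [0.6212, 0.1605, 0.0482]
wrist_force: [-1.0, 1.1, 5.5]
side blue 65 cap z [0.077  0.0848 0.0869 0.0886] xy-pocket mm [-4.7  2.8]
```

Seated. Releasing, retreating and doing the final check.

```bash
python3 -m crank '[[0.85,[0,0,0],[0,0,0]],[0.6,[0,0,0],[0,0,0]],[0.45,[0,0,0],[0,0,0]],[0.45,[0,0,0],[0,0,0]],[0.45,[-0.001,0,-0.01],[0,0,0]],[0.45,[0,0,-0.025],[0,0,0]],[0.45,[0,0,-0.035],[0,0,0]],[0.45,[0,0,-0.04],[0,0,0]]]'
python3 -m crank '[[0.45,[-0.028,0,-0.0237],[0,0,0]],[0.45,[-0.028,0,-0.0237],[0,0,0]],[0.45,[-0.028,0,-0.0237],[0,0,0]],[0.45,[0,0,0],[0,0,0]],[0.45,[0,0,0],[0,0,0]]]' | egrep 'pos|wrist'
python3 - <<'E'
from h import *
for n in SL: cap(n,("side",))
a=vision.snapshot("side")["color"][:,:,::-1]; cv2.imwrite("pics/fin.png",cv2.resize(a,(800,600)))
E
```

```text
time: 34.6
tool_pos: [0.6404, 0.2426, 0.1183]
ee_rot: [-3.136, 0.878, 1.344]
wrist_force: [0.4, 0.6, 0.1]
width: 0.0517
finger_force: 0.0
tool_pos: [0.6412, 0.2437, 0.2291]
wrist_force: [-0.2, -0.9, -1.3]
side red 120 cap z [0.0715 0.0843 0.0864 0.0873] xy-pocket mm [-3.5  3.2]
side yellow 129 cap z [0.0694 0.0837 0.0868 0.0875] xy-pocket mm [-3.4  1.7]
side blue 84 cap z [0.0723 0.0841 0.0867 0.0882] xy-pocket mm [-5.   4.3]
```

View pics/fin.png

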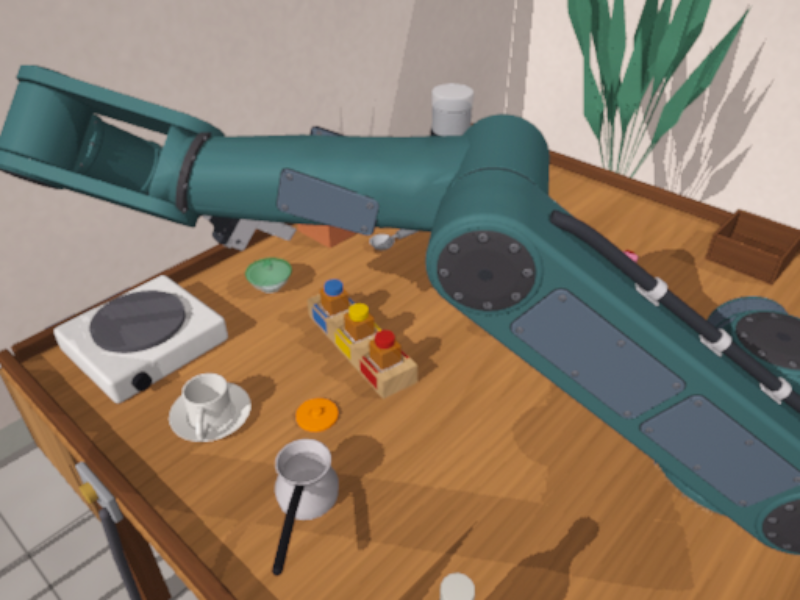

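All three jars stand cap up in their own pockets: blue (334,290), yellow (358,315), red (384,342), all at the same height. The cup and saucer, cezve, lid and dish look unmoved, and the arm is clear. Handing in.

```bash
python3 -c "
from bench import robot
print(robot.close_job())"
```

```text
the job is handed in; nothing more can be done
None
```

The red, yellow and blue jars each stand cap up on the floor of their own pocket, lowered in gently (about 5 N at contact), and the job is handed in at about 35 s, with nothing else seen to have moved.

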